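# Shift an overhead stirrer into slow range

### The arm

A 6-joint arm with a two-finger parallel gripper is mounted at the origin on a cart in front of the work surface, level with it; the furniture and walls round the work are solid. World frame = base frame: x ahead of the robot, y to its left, z up, the work surface at z = 0. Lengths are in m, angles in rad, forces in N, time in s.
With the tool pointing down it reaches from about 0.35 to 0.975 m from the base axis. Payload 17.4 kg.
Tool frame: the origin (TCP) lies on the mounting face of the last link; the fingertips stand 173 mm ahead of it and the grasp point (between the pads) lies 155 mm ahead of it; y points along the fingers, x is the direction in which the jaws open and shut, and the axes are right-handed (so a half turn about y gives the same grasp; the last joint's range is limited). The gripper opens to 85 mm and grips with 20 to 120 N. Pads are 22 mm wide; open, the fingers measure 114 mm over their backs; the gripper's body (76 mm by 85 mm) begins 54 mm behind the grasp point. The pads swing forward as they close: fully open they stand 13 mm farther back than shut.
Start: joints at [1.175, 0.116, 1.442, -0, 1.584, -0.038], TCP at [0.236, 0.632, 0.405] pointing down, gripper open.
Joint ranges: [-2.83, 2.83], [-0.83, 2.19], [0.07, 2.5], [-1.14, 4.28], [0.01, 3], [-2.97, 2.97]. Speed limits (rad/s): [1.89, 1.89, 2.22, 3.14, 3.14, 3.14].

### API

Orientations are given as a 3x3 rotation matrix whose columns are the frame's x, y, z axes.
In Python, from bench import ctrl gives the robot as it stands.
- The arm moves only by the tool send_rows, never from a script. Its arguments are lists of equal length, an entry for each row: "delta_pos": the shift along the tool's x, y, z in m, a list of three; "dr": the turn, a rotation vector about the tool's x, y, z in rad, a list of three. A call has 1 to 20 rows; each row shifts and turns the commanded pose from where the row before left it, along the tool's axes as they then stand; what a row does not reach is not made up. A row lasts 1/10 s, in which the tool goes at most 50 mm and 8.59 degrees, less where a joint would pass 70% of its speed; a pose out of reach is approached as far as the arm can. A call with a gripper value outside its range is refused whole. "grip" is the closure, from -1 (fully open) to 1 (shut), set as the call begins (left out, the last holds). The fingers move at their own pace and stop on an object; "force" is the grip in N (left out, the last holds). Time passes only in rows, so rows that do not move let the fingers close. It gives the time, the measured TCP pose, the force and the opening at its end, in the units of the state.
- ctrl.get_state(): the state, without advancing time (a new reading comes with each control period).
- ctrl.read_camera(name): name is "scene" or "top"; returns (picture, depth): 400x640x3 uint8, red, green, blue; 400x640 float32, m along the optical axis (not along the pixel's ray), 0 where there is no reading.
- ctrl.get_calibration(name): a dict with "fovy" (degrees; the focal length in pixels is half the picture's height over the tangent of half this angle, whatever the lens; pixels are square), "cx", "cy" (the principal point, pixels), "position" and "attitude" of the camera in the world. Camera axes: x right, y down, z forward; pixel columns grow to the right and rows downward; lengths in m; the calibration is good to about 2 mm. A picture is of the moment at which its call begins. get_calibration takes no time and is no camera call.
- ctrl.hand_in(): hands the job in, once; it reports no verdict.
Trained networks look in the newest picture that a camera, given by its name, has taken for a name from the list of things; names that differ only in an ending like _2 or _b are one class to them, and where a whole thing is asked for, a point or a joint stands for the part that bears it (a point fixed in the world has none). Each returns a list of dicts, best first, with "score" (0 to 1); they miss things now and then, are a little off and sometimes report something else, mostly with a low value. They report only what shows in the picture. A call takes as long as a camera call.
- ctrl.recognise(camera, label): "bbox" ([centre column, centre row, width, height] in pixels, round what is visible of it).
The state is a dict: "time": time; "joints": joint angles; "qvel": joint speeds; "tau": joint torques, N m; "tool_pos": TCP position; "tool_rot": TCP orientation; "wrist_force": force on the tool from outside, world axes, zero at the start; "moment": the same for the moment, N m; "opening": finger opening in m.
Only numpy, scipy, OpenCV 4.12 (cv2) and the standard library are available. Lean on these libraries where they do the work, as an engineer would, in place of code of your own. Each camera call takes 0.05 s, during which the arm holds its last target. There are 200 camera calls.

### The job

Put the overhead stirrer into its slow range: ease the gear-change knob clockwise from the single mark until the gear teeth inside come up against one another, then gently rock the spindle by the hub on top of the stirrer until the teeth drop into mesh, and last turn the knob fully home to the double mark and let go. Never force the teeth, neither with the knob nor with the spindle, and leave the bottles, the cylinder and the timer round the stirrer where they stand.

Things in the scene. Friction and masses are not known exactly. Their poses are not given: they have to be found in the camera images.
- stirrer: Overhead stirrer, fixed to the worktop: grey base plate 140 x 312 x 14 mm, steel stand rod, white head with clear guards round the gears at one end. Origin on the worktop under the head; z up; y runs along the head from the spindle (y = -50 mm) past the knob (+50 mm) to the stand rod (+165 mm, 13 mm thick, top at z = 246 mm). Both axes are vertical at x = 0.
- head_top (a point): Point on the flat top of the stirrer's head (z = 215 mm), midway between spindle hub and gear-change knob, which are 100 mm apart. The head is 90 mm wide (x), 213 mm long (y), 80 mm high. Axes as those of the stirrer. Nothing but hub, knob and the end of the rod stands above this face.
- hub_top (a point): Centre of the upper end of the hand hub of the spindle: upright knurled aluminium cylinder, 28 mm in diameter, 31 mm high, this point 37 mm above the head's top. Turns about the vertical either way, x with it. Free turning takes about 0.04 N m. Once in mesh it has about 0.1 rad of play in all; then the teeth bear and the moment rises steeply, up to 0.1 N m per 0.01 rad.
- knob_grip (a point): Middle of the top of the black gear-change knob, 35 mm above the head's top: an upright bar grip 38 mm long, 11 mm wide, 26 mm high, on a disc 38 mm in diameter. x is along the bar, the end with the steel pointer line at -x. With the knob at 0 the bar's x is turned +0.7 rad (anticlockwise from above) from the stirrer's x, at 1.4 it is turned -0.7 rad. z is up.
- gear_knob (a joint): Knob angle, rad, growing clockwise from above. 0: fast range, pointer at the single ridge. 1.4: slow range, at the double ridge, end stop. It stays where left (friction 0.06 N m) and carries the slow wheel down 10 mm per rad. Dogs standing on dogs touch at about 0.5; a cushion spring (4 to 6 N) gives until about 0.8, then it is solid. Left at 0.65 to 0.8, it snaps the dogs in once over gaps.
- slow_wheel: Dark spur wheel, 75 mm in diameter, behind the clear guard; slides down the spindle with the knob; the motor gearing keeps it from turning, but for a little spring. The eight dogs under it (7.2 mm wide, mean radius 24.5 mm) must enter between four like dogs on the spindle. Origin on the axis, level with its dog tips, 174 mm above the worktop at the start, 14 mm lower when home; z up.
- spindle: Spindle with hub, four dogs, chuck and paddle; origin on its axis, 160 mm above the worktop. How its dogs stand to the wheel's is not known, but at the start dogs stand over dogs (tips 5 mm apart); a turn of 0.1 to 0.6 rad either way brings them over gaps (one every 0.785 rad, 0.1 rad wide). The tooth force must stay under 25 N: 0.3 N m at the knob, 0.6 N m at the hub.
- wash_bottle: Squeeze wash bottle with bent spout, 67 x 101 x 196 mm, loose, a bystander; origin at the centre of its underside.
- reagent: Clear reagent bottle with screw cap, 60 mm in diameter and 141 mm high, loose, a bystander behind the stirrer; origin at the centre of its underside.
- cylinder: Measuring cylinder on a hexagonal foot, 57 x 66 x 186 mm, loose, a bystander behind the stirrer; origin at the centre of its underside.
- timer: Small lab timer leaning back, 38 x 62 x 58 mm, loose, a bystander; origin at the centre of its underside.

How it is judged:
By the outcome, as a careful person would: the job done as asked, in the order asked, and still so for the second after the job is handed in, with the robot touching nothing.
It also fails if it takes over 72 s, if anything falls off the work surface, if the arm or the gripper's body presses on something with over 40 N, if the wrist force passes 120 N, or if a joint passes its speed limit or range.

## Working session

There is one attempt and no reset: what is moved stays moved. The work goes in short steps, Python scripts to look and compute and a tool call to move; the robot and the scene stay as the last step left them, time stands still between calls to the robot, and variables do not carry over. Pictures are saved under pics/ and viewed, about 8 in all and at most 12, crops included, and the job is handed in when it is done.

Besides the shell and the picture viewer there is one more tool, called after "Request:" as name(argument=value, ...) on one line, values as JSON. send_rows: Moves the arm, as the interface text tells. Its arguments: {"type":"object","properties":{"delta_pos":{"type":"array"},"dr":{"type":"array"},"grip":{"type":"number"},"force":{"type":"number"}},"required":["delta_pos","dr"]}

```bash
mkdir -p pics; ls
cat > h.py <<'E'
from bench import ctrl
import numpy as np, cv2
def shot(n,f=None):
    p,d=ctrl.read_camera(n)
    if f: cv2.imwrite('pics/'+f,cv2.cvtColor(p,cv2.COLOR_RGB2BGR))
    return p,d
def cal(n):
    c=ctrl.get_calibration(n); f=200/np.tan(np.radians(c['fovy'])/2)
    A=np.array(c['attitude'])
    return c,f,A,np.array(c['position'])
def px2w(n,u,v,d):
    c,f,A,P=cal(n)
    return P+A@np.array([(u-c['cx'])/f*d,(v-c['cy'])/f*d,d])
def w2px(n,X):
    c,f,A,P=cal(n); q=A.T@(np.array(X)-P)
    return q[0]/q[2]*f+c['cx'],q[1]/q[2]*f+c['cy'],q[2]
def pxz(n,u,v,z):
    c,f,A,P=cal(n); r=A@np.array([(u-c['cx'])/f,(v-c['cy'])/f,1]); return P+r*(z-P[2])/r[2]
E
python3 - <<'E'
from h import *
for n in('scene','top'):
    print(ctrl.get_calibration(n)); p,d=shot(n,n+'1.png')
    for l in('stirrer','hub_top','knob_grip','wash_bottle','reagent','cylinder','timer'):
        r=ctrl.recognise(n,l)
        for q in r[:1]:
            u,v=q['bbox'][:2]; dd=d[int(v),int(u)]; print(n,l,round(q['score'],2),np.round(q['bbox'],1),px2w(n,u,v,dd).round(3))
print(ctrl.get_state())
E
```

```text
pics
{'fovy': 52.6987253298501, 'cx': 324.3075240462465, 'cy': 196.12018515335149, 'position': array([ 0.02158144, -0.33044203,  0.74583156]), 'attitude': array([[ 0.52390932, -0.58268217,  0.6212894 ],
       [-0.85173495, -0.3513913 ,  0.38867948],
       [-0.00816091, -0.73280669, -0.68038794]])}
scene stirrer 0.67 [303.6 168.3   9.6  36.3] [0.623 0.102 0.149]
scene hub_top 0.57 [293.2 218.1  14.8  78.5] [ 0.426 -0.01   0.215]
scene knob_grip 0.71 [261.  167.3  14.6  20.4] [0.486 0.108 0.244]
scene wash_bottle 0.74 [362.5 268.7  42.8  74.8] [ 0.459 -0.141  0.118]
scene reagent 0.82 [342.2 219.7  23.8  56.2] [ 0.571 -0.033  0.094]
scene cylinder 0.9 [301.7 168.8  13.   34.9] [0.618 0.104 0.151]
{'fovy': 44.47875206287152, 'cx': 310.78695876020043, 'cy': 200.3538190902858, 'position': array([0.3742439 , 0.01649633, 1.26068334]), 'attitude': array([[ 0.02467829, -0.9888687 ,  0.14672995],
       [-0.99965757, -0.02568774, -0.00498854],
       [ 0.00870217, -0.1465566 , -0.98916401]])}
top stirrer 0.61 [272.9 230.3 137.8  83. ] [0.462 0.091 0.217]
top hub_top 0.51 [303.9 230.7  15.3  
[... 388 characters left out ...]
6,
        1.58398490e+00, -3.77993305e-02]), 'qvel': array([-6.08193067e-05, -7.15503597e-04, -3.72323067e-04,  9.46820916e-04,
       -9.68031556e-05,  1.91347402e-04]), 'tau': array([ 9.46305845e-04, -7.31700897e+01, -6.32579470e+01, -6.42822329e-05,
        6.46033550e-04,  8.63789910e-05]), 'tool_pos': array([0.23639775, 0.63226134, 0.40474638]), 'tool_rot': array([[ 3.50202162e-01,  2.48288389e-05, -9.36674140e-01],
       [ 9.36674138e-01,  7.11229291e-05,  3.50202163e-01],
       [ 7.53141215e-05, -9.99999997e-01,  1.65087223e-06]]), 'wrist_force': array([-0.44352118, -1.22743116,  0.0821631 ]), 'moment': array([-0.02511744, -0.03467566,  0.00900009]), 'opening': 0.08545363080360852}
```

Run:
```python
import cv2,numpy as np
a=cv2.imread('pics/top1.png')[140:310,190:410]; b=cv2.imread('pics/scene1.png')[120:320,200:420]
a=cv2.resize(a,(776,600),interpolation=3);b=cv2.resize(b,(660,600),interpolation=3)
cv2.imwrite('pics/a.png',a);cv2.imwrite('pics/b.png',b)
```

```text
(no output)
```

View pics/a.png

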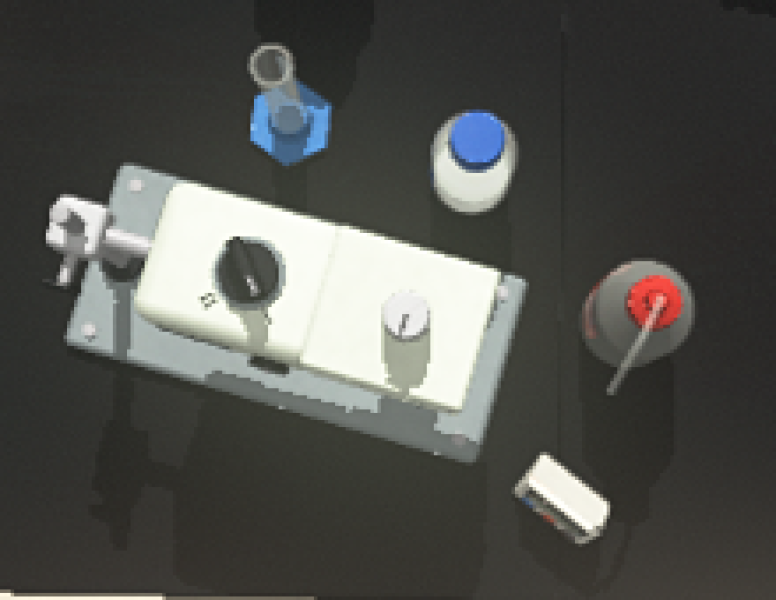

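View pics/b.png

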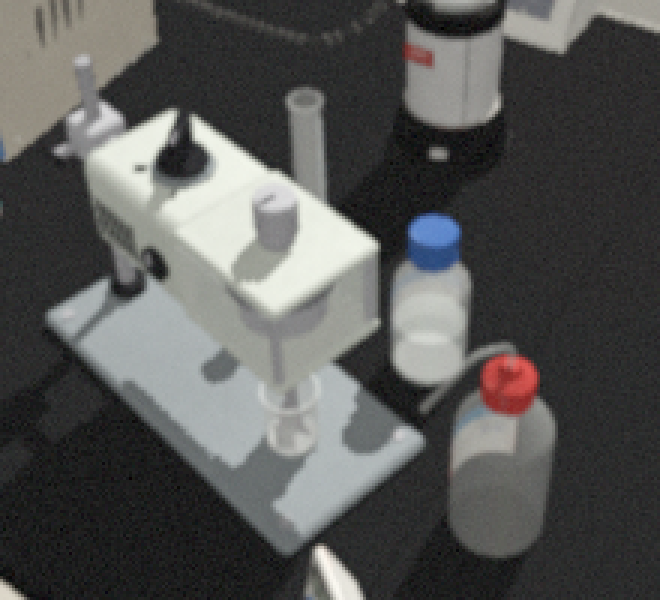

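Run:
```python
from h import *
p,d=shot('top')
c,f,A,P=cal('top')
v,u=np.mgrid[150:290,190:360]; D=d[150:290,190:360]
W=P+np.stack([(u-c['cx'])/f*D,(v-c['cy'])/f*D,D],-1)@A.T
z=W[...,2]
def rep(n,m):
    print(n,m.sum(),W[m].mean(0).round(4))
    return W[m][:,:2]
m=(z>.208)&(z<.223)&(p[150:290,190:360].min(-1)>120)
q=rep('head',m); r=cv2.minAreaRect((q*1000).astype(np.float32)); print(r)
pts=cv2.boxPoints(r);print(pts)
hi=z>.238
n,l,s,cc=cv2.connectedComponentsWithStats(hi.astype(np.uint8))
for i in range(1,n):
    if s[i,4]>8:
        w=W[l==i]; print(s[i],w.mean(0).round(4),w[:,2].max().round(4)); 
        if s[i,4]<2000: print(cv2.minAreaRect((w[:,:2]*1000).astype(np.float32)))
print('hub',pxz('top',305.1,229.3,.252),'knob',pxz('top',260,216,.25))
```

```text
head 3437 [0.4776 0.0745 0.2134]
((485.95489501953125, 103.55196380615234), (262.67633056640625, 89.93290710449219), 75.14472198486328)
[[408.81912  -11.867996]
 [495.74612  -34.92485 ]
 [563.0907   218.97192 ]
 [476.16367  242.02878 ]]
[14 48  6  6 30] [0.5193 0.2298 0.245 ] 0.2484
((519.186767578125, 229.60665893554688), (10.753262519836426, 11.372823715209961), 80.69622802734375)
[64 57 11 18 98] [0.4881 0.1177 0.2591] 1.2607
((436.5415954589844, 76.93708801269531), (172.775634765625, 16.880239486694336), 38.553104400634766)
[108  72  14  15 153] [0.4639 0.023  0.2498] 0.2546
((464.3878173828125, 23.038768768310547), (28.850963592529297, 26.795246124267578), 36.874759674072266)
hub [0.46311269 0.0216655  0.252     ] knob [0.48858122 0.11605196 0.25      ]
```

Request:
send_rows(delta_pos=[[-0.028,-0.01,-0.0298],[-0.028,-0.01,-0.0298],[-0.028,-0.01,-0.0298],[-0.028,-0.01,-0.0298],[-0.028,-0.01,-0.0298],[-0.028,-0.006,-0.0298],[-0.028,0,-0.0298],[-0.028,0,-0.0298],[-0.028,0,-0.0298],[-0.028,0,-0.0298],[-0.028,0,-0.0298],[-0.028,0,-0.0298],[-0.028,0,-0.0298],[-0.028,0,-0.0298],[0,0,0],[0,0,0],[0,0,0],[0,0,0],[0,0,0],[0,0,0]], dr=[[0,0,0],[0,0,0],[0,0,0],[0,0,0],[0,0,0],[0,0,0],[0,0,0],[0,0,0],[0,0,0],[0,0,0],[0,0,0],[0,0,0],[0,0,0],[0,0,0],[0,-0.133,0],[0,-0.133,0],[0,-0.133,0],[0,-0.133,0],[0,-0.133,0],[0,-0.133,0]], grip=-1)

```text
time: 2.85
tool_pos: [0.4898, 0.1189, 0.4608]
tool_rot: [[-0.431, 0.0, -0.902], [0.902, 0.0, -0.431], [-0.0, -1.0, -0.0]]
wrist_force: [-0.5, 0.6, 0.6]
opening: 0.0852
```

Request:
send_rows(delta_pos=[[0,0.01,0],[0,0.01,0],[0,0.01,0],[0,0,0]], dr=[[0,0,0],[0,0,0],[0,0,0],[0,0,0]], grip=0.1, force=20)

```text
time: 3.25
tool_pos: [0.4898, 0.119, 0.4286]
tool_rot: [[-0.424, -0.003, -0.905], [0.905, -0.0, -0.424], [0.001, -1.0, 0.003]]
wrist_force: [0.7, -0.5, -0.6]
opening: 0.0383
```

Run:
```python
from h import *
p,d=shot('scene'); print(w2px('scene',(.489,.119,.25)), ctrl.get_state()['moment'],ctrl.get_state()['wrist_force'])
a=p[70:270,170:370]
cv2.imwrite('pics/c.png',cv2.cvtColor(cv2.resize(a,(600,600),interpolation=3),cv2.COLOR_RGB2BGR))
```

```text
(np.float64(256.9419452760429), np.float64(162.43702703478755), np.float64(0.8024489026023364)) [ 0.03034128 -0.04756845  0.00451102] [ 0.28252513 -0.67898818  0.32662574]
```

View pics/c.png

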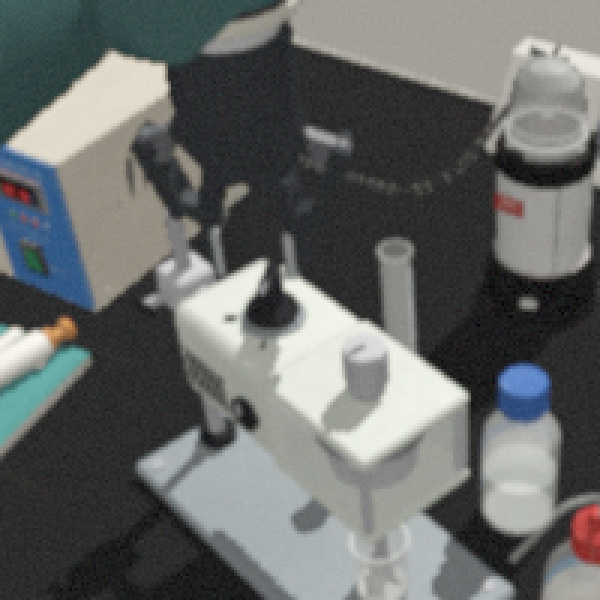

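Run:
```python
from h import *
for q in [(.489,.119,.224),(.489,.119,.25),(.4635,.0225,.252),(.5193,.2298,.246)]: print(np.round(w2px('scene',q),1),np.round(w2px('top',q),1))
p,d=shot('scene')
c,f,A,P=cal('scene')
v,u=np.mgrid[140:230,220:320]; D=d[140:230,220:320]
W=P+np.stack([(u-c['cx'])/f*D,(v-c['cy'])/f*D,D],-1)@A.T
z=W[...,2]; 
for lo,hi in((.247,.258),(.225,.245)):
  m=(z>lo)&(z<hi)&(D>0)
  n,l,s,cc=cv2.connectedComponentsWithStats(m.astype(np.uint8))
  for i in range(1,n):
    if s[i,4]>5: print(lo,s[i]+[220,140,0,0,0],W[l==i].mean(0).round(4))
# knob bar top pixels: dark and above head
k=cv2.resize(p[145:190,240:300],None,fx=10,fy=10,interpolation=0)
k2=cv2.resize(p[185:215,270:310],None,fx=10,fy=10,interpolation=0)
k2=cv2.copyMakeBorder(k2,0,450-k2.shape[0],0,0,0)
im=np.hstack([k2[:,:,::-1],k[:,:,::-1]][::-1])[:,:800]
cv2.imwrite('pics/d.png',im); print(im.shape)
```

```text
[258.5 172.5   0.8] [259.8 217.2   1. ]
[256.9 162.4   0.8] [258.6 215.8   1. ]
[289.2 185.5   0.7] [304.7 229.1   1. ]
[225.4 140.    0.9] [206.4 200.3   1. ]
0.247 [255 157   9  13  65] [0.4906 0.115  0.2494]
0.247 [284 181  16  12 141] [0.4643 0.0184 0.2509]
0.225 [225 142   7   8  42] [0.5183 0.2243 0.2339]
0.225 [252 161  18  17 109] [0.487  0.111  0.2326]
0.225 [284 189  16  13 124] [0.4575 0.0134 0.2354]
(450, 800, 3)
```

View pics/d.png

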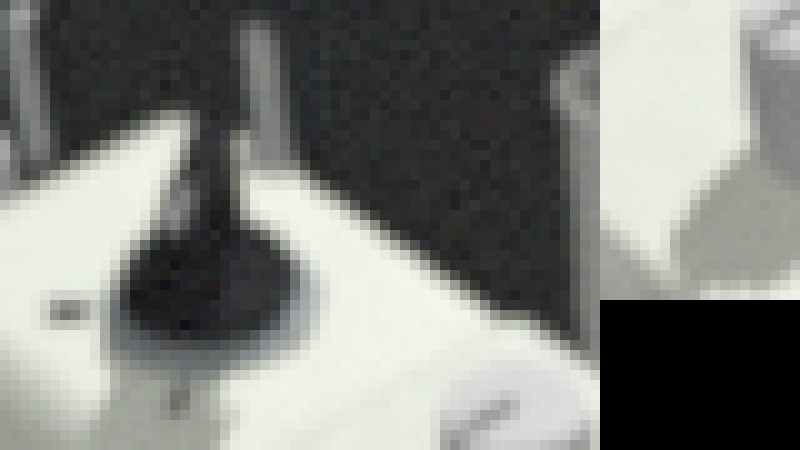

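Request:
send_rows(delta_pos=[[-0.003,0,0.001],[0,0.007,0],[0,0.007,0],[0,0.007,0],[0,0.006,0],[0,0,0]], dr=[[0,0,0],[0,0,0],[0,0,0],[0,0,0],[0,0,0],[0,0,0]])

```text
time: 3.95
tool_pos: [0.4902, 0.1158, 0.4025]
tool_rot: [[-0.426, -0.001, -0.905], [0.905, -0.0, -0.426], [0.0, -1.0, 0.001]]
wrist_force: [0.5, -1.5, 0.8]
opening: 0.0384
```

Run:
```python
from h import *
p,d=shot('scene'); s=ctrl.get_state();print(s['tool_pos'],s['moment'],s['wrist_force'])
a=p[130:190,220:300]
cv2.imwrite('pics/e.png',cv2.cvtColor(cv2.resize(a,(800,600),interpolation=0),cv2.COLOR_RGB2BGR))
```

```text
[0.49025139 0.11585443 0.40317828] [-0.00551789 -0.00696946  0.03511401] [-0.07737104 -0.48703702 -0.25823085]
```

View pics/e.png

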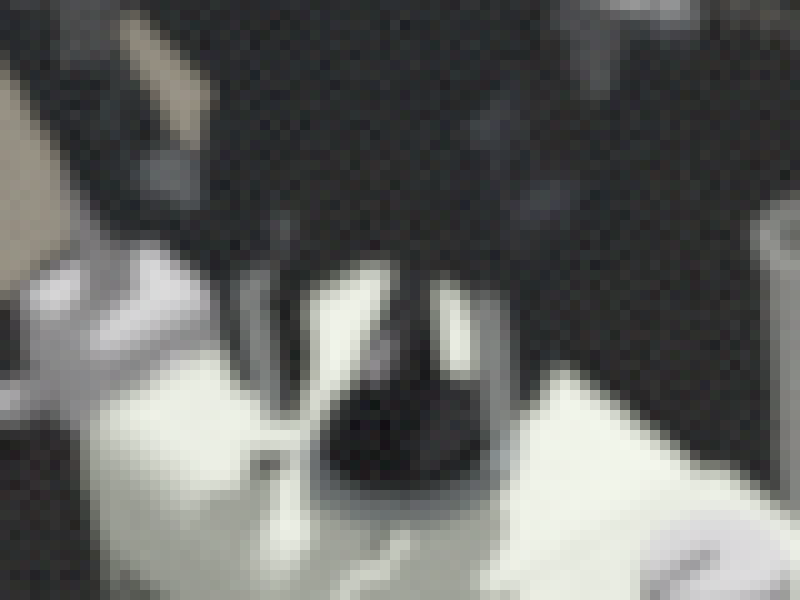

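Request:
send_rows(delta_pos=[[-0.004,0,0],[0,0,0],[0,0,0],[0,0,0]], dr=[[0,0,0],[0,0,0],[0,0,0],[0,0,0]], grip=0.5)

```text
time: 4.4
tool_pos: [0.492, 0.1122, 0.4039]
tool_rot: [[-0.426, 0.0, -0.905], [0.905, 0.0, -0.426], [-0.0, -1.0, -0.0]]
wrist_force: [-0.1, -0.7, 0.3]
opening: 0.0215
```

Run:
```python
from h import *
p,d=shot('scene'); s=ctrl.get_state();print(s['tool_pos'],s['moment'],s['wrist_force'],s['opening'])
a=p[145:185,240:290]
cv2.imwrite('pics/f.png',cv2.cvtColor(cv2.resize(a,(750,600),interpolation=0),cv2.COLOR_RGB2BGR))
```

```text
[0.4919884  0.11220387 0.40383578] [-0.01216125 -0.0403094   0.03379577] [ 0.26392058 -0.39446831  0.2541142 ] 0.02131540913739273
```

View pics/f.png

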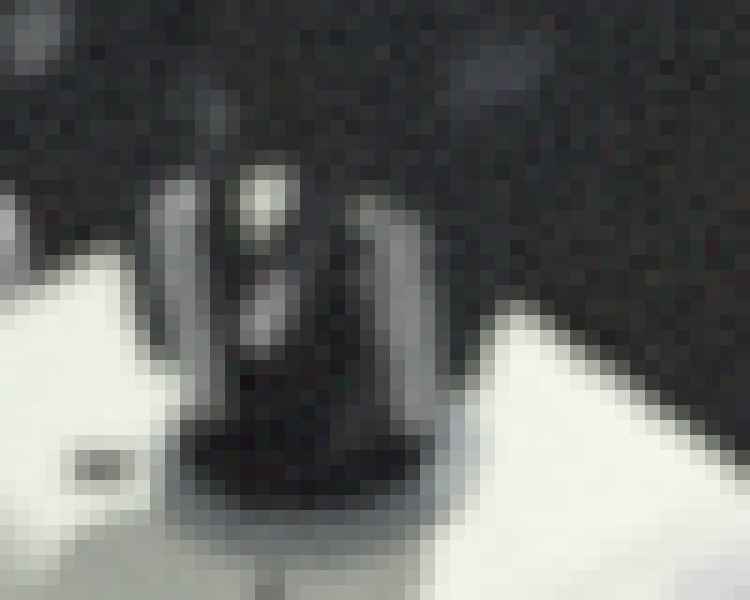

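Request:
send_rows(delta_pos=[[0,0,0],[0,0,0],[0,0,0],[0,0,0]], dr=[[0,0,0],[0,0,0],[0,0,0],[0,0,0]], grip=0.85, force=20)

```text
time: 4.85
tool_pos: [0.491, 0.1143, 0.4041]
tool_rot: [[-0.429, -0.003, -0.903], [0.903, 0.007, -0.429], [0.008, -1.0, -0.0]]
wrist_force: [-15.9, 30.3, 5.8]
opening: 0.0105
```

```bash
cat > s.py <<'E'
from h import *
s=ctrl.get_state();R=s['tool_rot'];print(s['time'],s['tool_pos'].round(4),'yaw',round(float(np.arctan2(R[1,0],R[0,0])),3),'M',s['moment'].round(3),'F',s['wrist_force'].round(2),'Ftool',(R.T@s['wrist_force']).round(2),s['opening'].round(4))
E
python3 s.py
```

```text
Traceback (most recent call last):
  File "s.py", line 2, in <module>
    s=ctrl.get_state();R=s['tool_rot'];print(s['time'],s['tool_pos'].round(4),'yaw',round(float(np.arctan2(R[1,0],R[0,0])),3),'M',s['moment'].round(3),'F',s['wrist_force'].round(2),'Ftool',(R.T@s['wrist_force']).round(2),s['opening'].round(4))
                                                                                                                                                                                                                             ^^^^^^^^^^^^^^^^^^
AttributeError: 'float' object has no attribute 'round'
```

Request:
send_rows(delta_pos=[[0.0015,0,0],[0.001,0,0],[0,0,0]], dr=[[0,0,0],[0,0,0],[0,0,0]])

```text
time: 5.15
tool_pos: [0.4905, 0.1154, 0.4041]
tool_rot: [[-0.427, -0.001, -0.904], [0.904, 0.003, -0.427], [0.003, -1.0, -0.0]]
wrist_force: [-6.6, 11.8, 3.8]
opening: 0.0107
```

```bash
sed -i "s/s\['opening'\].round(4)/round(float(s['opening']),4)/" s.py
python3 s.py
```

```text
5.15 [0.4905 0.1154 0.4041] yaw 2.012 M [ 1.874  1.16  -0.005] F [-6.58 11.82  3.81] Ftool [13.51 -3.78  0.89] 0.0107
```

Request:
send_rows(delta_pos=[[0.0016,0,0],[0,0,0],[0,0,0]], dr=[[0,0,0],[0,0,0],[0,0,0]])

```text
time: 5.45
tool_pos: [0.4902, 0.116, 0.4041]
tool_rot: [[-0.426, 0.0, -0.905], [0.905, 0.0, -0.426], [0.0, -1.0, -0.0]]
wrist_force: [-3.1, 2.7, 5.8]
opening: 0.0105
```

```bash
python3 s.py
```

```text
5.45 [0.4902 0.116  0.4041] yaw 2.011 M [ 0.349  0.437 -0.046] F [-3.07  2.73  5.75] Ftool [ 3.78 -5.75  1.61] 0.0105
```

Request:
send_rows(delta_pos=[[0,0,0],[0,0,0],[0,0,0],[0,0,0],[0,0,0],[0,0,0],[0,0,0],[0,0,0],[0,0,0]], dr=[[0,0.05,0],[0,0.05,0],[0,0.05,0],[0,0.05,0],[0,0.05,0],[0,0.05,0],[0,0.05,0],[0,0.05,0],[0,0,0]])

```text
time: 6.35
tool_pos: [0.4901, 0.1165, 0.4041]
tool_rot: [[-0.039, -0.0, -0.999], [0.999, 0.002, -0.039], [0.002, -1.0, 0.0]]
wrist_force: [-5.0, 11.3, 6.3]
opening: 0.0109
```

```bash
python3 s.py
```

```text
6.35 [0.4901 0.1165 0.4041] yaw 1.61 M [ 1.659  0.806 -0.057] F [-5.03 11.27  6.32] Ftool [11.48 -6.29  4.58] 0.0109
```

Request:
send_rows(delta_pos=[[0.001,0,0.0005],[0,0,0],[0,0,0],[0,0,0],[0,0,0],[0,0,0]], dr=[[0,0,0],[0,0.04,0],[0,0.04,0],[0,0.04,0],[0,0.04,0],[0,0,0]])

```text
time: 6.95
tool_pos: [0.4898, 0.1172, 0.4041]
tool_rot: [[0.121, 0.001, -0.993], [0.993, 0.001, 0.121], [0.001, -1.0, -0.001]]
wrist_force: [1.3, 6.5, 4.4]
opening: 0.0105
```

```bash
for i in 1 2 3; do python3 s.py; done
```

```text
6.95 [0.4898 0.1172 0.4041] yaw 1.45 M [0.986 0.018 0.003] F [1.32 6.51 4.39] Ftool [ 6.62 -4.38 -0.53] 0.0105
6.95 [0.4898 0.1172 0.4041] yaw 1.45 M [0.986 0.018 0.003] F [1.32 6.51 4.39] Ftool [ 6.62 -4.38 -0.53] 0.0105
6.95 [0.4898 0.1172 0.4041] yaw 1.45 M [0.986 0.018 0.003] F [1.32 6.51 4.39] Ftool [ 6.62 -4.38 -0.53] 0.0105
```

Request:
send_rows(delta_pos=[[0.0006,0,0],[0,0,0],[0,0,0],[0,0,0],[0,0,0],[0,0,0],[0,0,0]], dr=[[0,0.03,0],[0,0.03,0],[0,0.03,0],[0,0.03,0],[0,0.03,0],[0,0.01,0],[0,0,0]])

```text
time: 7.65
tool_pos: [0.4898, 0.1176, 0.4041]
tool_rot: [[0.276, 0.001, -0.961], [0.961, 0.001, 0.276], [0.001, -1.0, -0.001]]
wrist_force: [-0.2, 5.3, 6.7]
opening: 0.0105
```

```bash
python3 s.py
```

```text
7.65 [0.4898 0.1176 0.4041] yaw 1.291 M [0.808 0.045 0.065] F [-0.22  5.34  6.66] Ftool [ 5.08 -6.65  1.68] 0.0105
```

Request:
send_rows(delta_pos=[[0,0,0],[0,0,0],[0,0,0],[0,-0.02,0],[0,-0.02,0],[0,-0.015,0],[-0.025,0,-0.0005],[-0.025,0,-0.0005],[-0.025,0,-0.0005],[-0.026,0,-0.0003],[0,0,0]], dr=[[0,0,0],[0,0,0],[0,0,0],[0,0,0],[0,0,0],[0,0,0],[0,0,0],[0,0,0],[0,0,0],[0,0,0],[0,0,0]], grip=-0.1)

```text
time: 8.75
tool_pos: [0.463, 0.018, 0.4589]
tool_rot: [[0.278, 0.0, -0.961], [0.961, -0.001, 0.278], [-0.001, -1.0, -0.0]]
wrist_force: [-0.9, 0.2, 0.5]
opening: 0.0471
```

```bash
python3 s.py
python3 - <<'E'
from h import *
p,d=shot('scene'); 
a=p[130:230,210:330]
cv2.imwrite('pics/g.png',cv2.cvtColor(cv2.resize(a,(720,600),interpolation=2),cv2.COLOR_RGB2BGR))
E
```

```text
8.75 [0.463  0.018  0.4589] yaw 1.289 M [ 0.026 -0.004 -0.008] F [-0.94  0.24  0.52] Ftool [-0.03 -0.53  0.97] 0.0471
```

View pics/g.png

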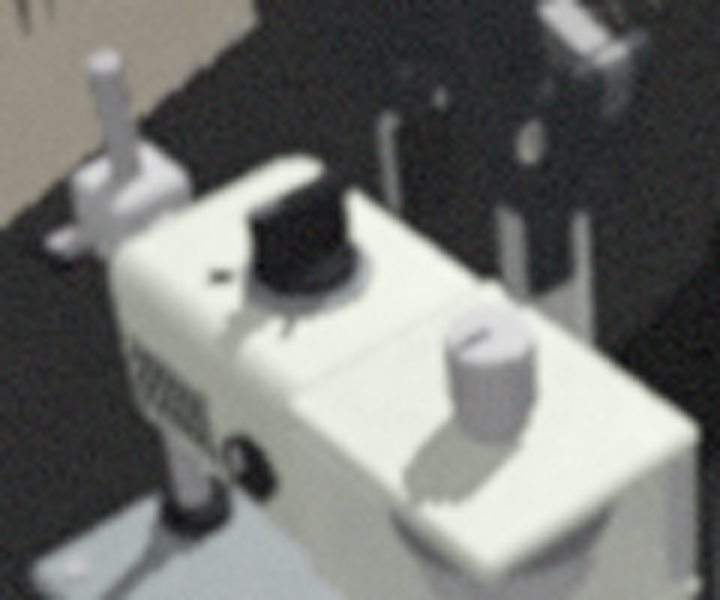

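Request:
send_rows(delta_pos=[[0.004,0,0],[0,0.02,0],[0,0.02,0],[0,0.01,0],[0,0.008,0],[0,0,0]], dr=[[0,0,0],[0,0,0],[0,0,0],[0,0,0],[0,0,0],[0,0,0]])

```text
time: 9.4
tool_pos: [0.4648, 0.0242, 0.4001]
tool_rot: [[0.276, -0.001, -0.961], [0.961, 0.0, 0.276], [-0.0, -1.0, 0.001]]
wrist_force: [0.5, -0.5, 0.4]
opening: 0.047
```

Request:
send_rows(delta_pos=[[0,0,0],[0,0,0],[0,0,0],[0,0,0]], dr=[[0,0,0],[0,0,0],[0,0,0],[0,0,0]], grip=0.4, force=20)

```text
time: 9.8
tool_pos: [0.4645, 0.0226, 0.4019]
tool_rot: [[0.278, -0.0, -0.961], [0.961, -0.005, 0.278], [-0.004, -1.0, -0.001]]
wrist_force: [-8.5, -19.7, 3.6]
opening: 0.0272
```

```bash
python3 s.py
```

```text
9.8 [0.4645 0.0226 0.4019] yaw 1.289 M [-3.201  1.415 -0.078] F [ -8.46 -19.74   3.65] Ftool [-21.33  -3.56   2.64] 0.0272
```

Request:
send_rows(delta_pos=[[-0.0025,0,-0.0003],[0,0,0],[0,0,0]], dr=[[0,0,0],[0,0,0],[0,0,0]])

```text
time: 10.1
tool_pos: [0.4642, 0.0213, 0.4019]
tool_rot: [[0.276, 0.001, -0.961], [0.961, 0.0, 0.276], [0.0, -1.0, -0.001]]
wrist_force: [-5.4, 1.5, 6.8]
opening: 0.0275
```

```bash
python3 s.py
```

```text
10.1 [0.4642 0.0213 0.4019] yaw 1.291 M [ 0.203  0.884 -0.071] F [-5.39  1.45  6.85] Ftool [-0.09 -6.85  5.58] 0.0275
```

Request:
send_rows(delta_pos=[[0,0,0.0007],[0,0,0],[0,0,0],[0,0,0],[0,0,0]], dr=[[0,0.02,0],[0,0.02,0],[0,0.02,0],[0,0.02,0],[0,0,0]])

```text
time: 10.6
tool_pos: [0.4638, 0.0215, 0.4019]
tool_rot: [[0.353, 0.003, -0.936], [0.936, -0.0, 0.353], [0.001, -1.0, -0.002]]
wrist_force: [2.3, 0.4, 6.3]
opening: 0.0274
```

```bash
python3 s.py
```

```text
10.6 [0.4638 0.0215 0.4019] yaw 1.21 M [ 0.055 -0.446  0.062] F [2.34 0.36 6.35] Ftool [ 1.17 -6.34 -2.08] 0.0274
```

Request:
send_rows(delta_pos=[[0,0,0],[0,0,0],[0,0,0],[0,0,0],[0,0,0]], dr=[[0,0.02,0],[0,0.02,0],[0,0.02,0],[0,0.02,0],[0,0,0]])

```text
time: 11.1
tool_pos: [0.4639, 0.0216, 0.4019]
tool_rot: [[0.427, 0.003, -0.904], [0.904, 0.0, 0.427], [0.001, -1.0, -0.002]]
wrist_force: [2.8, 1.9, 6.4]
opening: 0.0268
```

```bash
python3 s.py
```

```text
11.1 [0.4639 0.0216 0.4019] yaw 1.13 M [ 0.268 -0.478  0.048] F [2.78 1.87 6.43] Ftool [ 2.89 -6.42 -1.73] 0.0268
```

Request:
send_rows(delta_pos=[[0,0,0],[0,0,0],[0,0,0],[0,0,0]], dr=[[0,0.02,0],[0,0.02,0],[0,0.02,0],[0,0,0]])

```text
time: 11.5
tool_pos: [0.4639, 0.0217, 0.4019]
tool_rot: [[0.48, 0.003, -0.877], [0.877, 0.001, 0.48], [0.002, -1.0, -0.002]]
wrist_force: [3.9, 3.3, 6.4]
opening: 0.0275
```

```bash
python3 s.py
```

```text
11.5 [0.4639 0.0217 0.4019] yaw 1.07 M [ 0.486 -0.582  0.069] F [3.91 3.28 6.37] Ftool [ 4.77 -6.35 -1.87] 0.0275
```

Request:
send_rows(delta_pos=[[0,0,0],[0,0,0],[0,0,0],[0,0,0]], dr=[[0,0.02,0],[0,0.02,0],[0,0.02,0],[0,0,0]])

```text
time: 11.9
tool_pos: [0.4639, 0.0217, 0.4019]
tool_rot: [[0.532, 0.003, -0.847], [0.847, 0.001, 0.532], [0.002, -1.0, -0.002]]
wrist_force: [5.5, 3.5, 6.2]
opening: 0.0276
```

```bash
python3 s.py
```

```text
11.9 [0.4639 0.0217 0.4019] yaw 1.01 M [ 0.635 -0.744  0.097] F [5.45 3.53 6.22] Ftool [ 5.9  -6.2  -2.75] 0.0276
```

Request:
send_rows(delta_pos=[[0,0,0],[0,0,0],[0,0,0]], dr=[[0,0.02,0],[0,0.02,0],[0,0,0]])

```text
time: 12.2
tool_pos: [0.4639, 0.0218, 0.4019]
tool_rot: [[0.565, 0.003, -0.825], [0.825, 0.001, 0.565], [0.003, -1.0, -0.002]]
wrist_force: [4.7, 3.7, 6.8]
opening: 0.0273
```

```bash
python3 s.py
```

```text
12.2 [0.4639 0.0218 0.4019] yaw 0.97 M [ 0.752 -0.778  0.071] F [4.72 3.69 6.8 ] Ftool [ 5.73 -6.78 -1.82] 0.0273
```

Request:
send_rows(delta_pos=[[0.0004,0,0],[0,0,0],[0,0,0],[0,0,0]], dr=[[0,0.02,0],[0,0.02,0],[0,0.02,0],[0,0,0]])

```text
time: 12.6
tool_pos: [0.4641, 0.022, 0.4019]
tool_rot: [[0.614, 0.003, -0.789], [0.789, 0.001, 0.614], [0.002, -1.0, -0.002]]
wrist_force: [3.3, 2.3, 7.1]
opening: 0.0273
```

```bash
python3 s.py
```

```text
12.6 [0.4641 0.022  0.4019] yaw 0.91 M [ 0.483 -0.583 -0.014] F [3.32 2.28 7.06] Ftool [ 3.85 -7.05 -1.24] 0.0273
```

Request:
send_rows(delta_pos=[[0,0,0],[0,0,0],[0,0,0]], dr=[[0,0.02,0],[0,0.02,0],[0,0,0]])

```text
time: 12.9
tool_pos: [0.4641, 0.0221, 0.4019]
tool_rot: [[0.645, 0.003, -0.764], [0.764, 0.001, 0.645], [0.002, -1.0, -0.002]]
wrist_force: [4.1, 4.1, 7.4]
opening: 0.0274
```

```bash
python3 s.py
```

```text
12.9 [0.4641 0.0221 0.4019] yaw 0.87 M [ 0.534 -0.675 -0.03 ] F [4.09 4.14 7.41] Ftool [ 5.82 -7.39 -0.47] 0.0274
```

Request:
send_rows(delta_pos=[[0,0,0],[0,0,0],[0,0,0]], dr=[[0,0.02,0],[0,0.01,0],[0,0,0]])

```text
time: 13.2
tool_pos: [0.4642, 0.0221, 0.4019]
tool_rot: [[0.667, 0.003, -0.745], [0.745, 0.001, 0.667], [0.003, -1.0, -0.002]]
wrist_force: [4.2, 4.2, 5.7]
opening: 0.0272
```

```bash
python3 s.py
```

```text
13.2 [0.4642 0.0221 0.4019] yaw 0.84 M [ 0.62  -0.695 -0.002] F [4.2  4.19 5.72] Ftool [ 5.93 -5.71 -0.34] 0.0272
```

Request:
send_rows(delta_pos=[[0,0,0],[0,0,0],[0,0,0]], dr=[[0,0.02,0],[0,0.01,0],[0,0,0]])

```text
time: 13.5
tool_pos: [0.4642, 0.0221, 0.4019]
tool_rot: [[0.689, 0.003, -0.725], [0.725, 0.001, 0.689], [0.003, -1.0, -0.002]]
wrist_force: [5.0, 4.7, 6.3]
opening: 0.0274
```

```bash
python3 s.py
```

```text
13.5 [0.4642 0.0221 0.4019] yaw 0.811 M [ 0.636 -0.845  0.246] F [4.98 4.68 6.27] Ftool [ 6.84 -6.25 -0.4 ] 0.0274
```

Request:
send_rows(delta_pos=[[0,0,0],[0,0,0],[0,0,0],[0,0,0]], dr=[[0,-0.02,0],[0,-0.02,0],[0,-0.02,0],[0,0,0]])

```text
time: 13.9
tool_pos: [0.4642, 0.022, 0.4019]
tool_rot: [[0.644, 0.003, -0.765], [0.765, 0.001, 0.644], [0.002, -1.0, -0.002]]
wrist_force: [3.1, 4.2, 6.6]
opening: 0.0274
```

```bash
python3 s.py
```

```text
13.9 [0.4642 0.022  0.4019] yaw 0.872 M [ 0.55  -0.695  0.063] F [3.14 4.2  6.61] Ftool [ 5.25 -6.6   0.28] 0.0274
```

Request:
send_rows(delta_pos=[[0,0,0],[0,0,0],[0,0,0]], dr=[[0,-0.02,0],[0,-0.02,0],[0,0,0]])

```text
time: 14.2
tool_pos: [0.4641, 0.022, 0.4019]
tool_rot: [[0.613, 0.003, -0.79], [0.79, 0.001, 0.613], [0.002, -1.0, -0.002]]
wrist_force: [2.9, 2.1, 7.7]
opening: 0.0274
```

```bash
python3 s.py
```

```text
14.2 [0.4641 0.022  0.4019] yaw 0.911 M [ 0.467 -0.594  0.002] F [2.89 2.09 7.72] Ftool [ 3.44 -7.71 -1.01] 0.0274
```

Request:
send_rows(delta_pos=[[0,0,0],[0,0,0],[0,0,0]], dr=[[0,-0.01,0],[0,-0.01,0],[0,0,0]])

```text
time: 14.5
tool_pos: [0.4641, 0.022, 0.4019]
tool_rot: [[0.597, 0.003, -0.802], [0.802, 0.0, 0.597], [0.002, -1.0, -0.002]]
wrist_force: [4.3, 2.7, 6.5]
opening: 0.0269
```

```bash
python3 s.py
```

```text
14.5 [0.4641 0.022  0.4019] yaw 0.931 M [ 0.413 -0.536 -0.006] F [4.33 2.73 6.51] Ftool [ 4.79 -6.49 -1.86] 0.0269
```

Request:
send_rows(delta_pos=[[0,0,0],[0,0,0],[0,0,0]], dr=[[0,-0.01,0],[0,-0.01,0],[0,0,0]])

```text
time: 14.8
tool_pos: [0.4641, 0.022, 0.4019]
tool_rot: [[0.581, 0.003, -0.814], [0.814, 0.0, 0.581], [0.002, -1.0, -0.002]]
wrist_force: [2.4, 2.4, 8.3]
opening: 0.0273
```

```bash
python3 s.py
```

```text
14.8 [0.4641 0.022  0.4019] yaw 0.951 M [ 0.317 -0.481 -0.006] F [2.44 2.41 8.26] Ftool [ 3.39 -8.25 -0.6 ] 0.0273
```

Request:
send_rows(delta_pos=[[0,0,0],[0,0,0],[0,0,0]], dr=[[0,-0.01,0],[0,-0.01,0],[0,0,0]])

```text
time: 15.1
tool_pos: [0.4641, 0.0219, 0.4019]
tool_rot: [[0.565, 0.003, -0.825], [0.825, 0.0, 0.565], [0.002, -1.0, -0.002]]
wrist_force: [2.0, 1.2, 7.0]
opening: 0.0274
```

```bash
python3 s.py
```

```text
15.1 [0.4641 0.0219 0.4019] yaw 0.971 M [ 0.29  -0.443 -0.05 ] F [2.01 1.2  7.03] Ftool [ 2.13 -7.03 -1.  ] 0.0274
```

Request:
send_rows(delta_pos=[[0,0,0],[0,0,0],[0,0,0]], dr=[[0,-0.01,0],[0,-0.01,0],[0,0,0]])

```text
time: 15.4
tool_pos: [0.4641, 0.0219, 0.4019]
tool_rot: [[0.548, 0.003, -0.836], [0.836, 0.0, 0.548], [0.002, -1.0, -0.002]]
wrist_force: [3.1, 1.2, 7.8]
opening: 0.0274
```

```bash
python3 s.py
```

```text
15.4 [0.4641 0.0219 0.4019] yaw 0.991 M [ 0.22  -0.423 -0.159] F [3.1  1.19 7.82] Ftool [ 2.71 -7.81 -1.96] 0.0274
```

Request:
send_rows(delta_pos=[[0,0,0],[0,0,0],[0,0,0],[0,0,0],[0,0,0]], dr=[[0,0.02,0],[0,0.02,0],[0,0.02,0],[0,0.02,0],[0,0,0]])

```text
time: 15.9
tool_pos: [0.4641, 0.022, 0.4019]
tool_rot: [[0.614, 0.003, -0.789], [0.789, 0.001, 0.614], [0.002, -1.0, -0.002]]
wrist_force: [3.2, 3.4, 7.2]
opening: 0.0274
```

```bash
python3 s.py
```

```text
15.9 [0.4641 0.022  0.4019] yaw 0.91 M [ 0.484 -0.596 -0.031] F [3.21 3.37 7.18] Ftool [ 4.64 -7.17 -0.48] 0.0274
```

Request:
send_rows(delta_pos=[[0,0,0],[0,0,0],[0,0,0],[0,-0.02,0],[0,-0.02,0],[0,-0.015,0],[0,0,0],[0,0,0],[0,0,0],[0,0,0],[0.025,0,0.0005],[0.025,0,0.0005],[0.025,0,0.0005],[0.024,0,0.0003],[0,0,0],[0,0,0]], dr=[[0,0,0],[0,0,0],[0,0,0],[0,0,0],[0,0,0],[0,0,0],[0,-0.1,0],[0,-0.1,0],[0,-0.1,0],[0,-0.08,0],[0,0,0],[0,0,0],[0,0,0],[0,0,0],[0,0,0],[0,0,0]], grip=-0.1)

```text
time: 17.5
tool_pos: [0.4895, 0.1177, 0.4555]
tool_rot: [[0.275, -0.001, -0.961], [0.961, -0.0, 0.275], [-0.0, -1.0, 0.001]]
wrist_force: [0.6, -0.3, 0.5]
opening: 0.0468
```

```bash
python3 s.py
python3 - <<'E'
from h import *
p,d=shot('scene'); 
a=p[130:230,210:330]
cv2.imwrite('pics/i.png',cv2.cvtColor(cv2.resize(a,(720,600),interpolation=2),cv2.COLOR_RGB2BGR))
E
```

```text
17.5 [0.4895 0.1177 0.4555] yaw 1.292 M [-0.004 -0.015  0.006] F [ 0.61 -0.3   0.47] Ftool [-0.12 -0.47 -0.67] 0.0468
```

View pics/i.png

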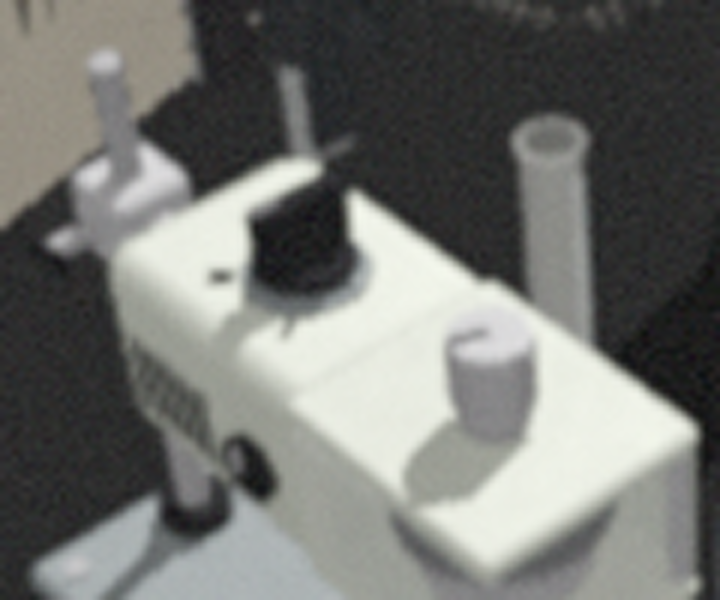

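Request:
send_rows(delta_pos=[[0,0.02,0],[0,0.02,0],[0,0.0115,0],[0,0,0]], dr=[[0,0,0],[0,0,0],[0,0,0],[0,0,0]])

```text
time: 17.95
tool_pos: [0.4893, 0.1169, 0.4029]
tool_rot: [[0.277, -0.002, -0.961], [0.961, -0.0, 0.277], [-0.001, -1.0, 0.002]]
wrist_force: [1.1, -0.1, 0.1]
opening: 0.0468
```

Request:
send_rows(delta_pos=[[0,0,0],[0,0,0],[0,0,0],[0,0,0],[0,0,0]], dr=[[0,0,0],[0,0,0],[0,0,0],[0,0,0],[0,0,0]], grip=0.85, force=20)

```text
time: 18.45
tool_pos: [0.4895, 0.1177, 0.4054]
tool_rot: [[0.276, 0.002, -0.961], [0.961, 0.001, 0.276], [0.001, -1.0, -0.002]]
wrist_force: [1.1, 4.4, 6.4]
opening: 0.0102
```

```bash
python3 s.py
```

```text
18.45 [0.4895 0.1177 0.4054] yaw 1.291 M [ 0.738 -0.192  0.056] F [1.11 4.4  6.44] Ftool [ 4.54 -6.43  0.13] 0.0102
```

Request:
send_rows(delta_pos=[[0.0005,0,0],[0,0,0],[0,0,0],[0,0,0],[0,0,0]], dr=[[0,0.03,0],[0,0.03,0],[0,0.03,0],[0,0.02,0],[0,0,0]])

```text
time: 18.95
tool_pos: [0.4897, 0.1181, 0.4054]
tool_rot: [[0.381, 0.002, -0.925], [0.925, 0.001, 0.381], [0.001, -1.0, -0.001]]
wrist_force: [0.4, 2.7, 5.7]
opening: 0.0104
```

```bash
python3 s.py
```

```text
18.95 [0.4897 0.1181 0.4054] yaw 1.18 M [ 0.495 -0.115 -0.057] F [0.42 2.67 5.71] Ftool [ 2.63 -5.71  0.62] 0.0104
```

Request:
send_rows(delta_pos=[[0,0,0],[0,0,0],[0,0,0]], dr=[[0,0.02,0],[0,0.01,0],[0,0,0]])

```text
time: 19.25
tool_pos: [0.4897, 0.1181, 0.4053]
tool_rot: [[0.408, 0.002, -0.913], [0.913, 0.001, 0.408], [0.001, -1.0, -0.001]]
wrist_force: [0.6, 3.3, 7.9]
opening: 0.0105
```

```bash
python3 s.py
```

```text
19.25 [0.4897 0.1181 0.4053] yaw 1.151 M [ 0.519 -0.129 -0.022] F [0.57 3.26 7.92] Ftool [ 3.22 -7.92  0.8 ] 0.0105
```

Knob at 0.86 with no resistance, past the solid point, so the dogs are meshed. Now on towards 1.4 (yaw 0.611).

Request:
send_rows(delta_pos=[[0,0,0],[0,0,0],[0,0,0],[0,0,0],[0,0,0],[0,0,0]], dr=[[0,0.04,0],[0,0.04,0],[0,0.04,0],[0,0.04,0],[0,0.04,0],[0,0,0]])

```text
time: 19.85
tool_pos: [0.4898, 0.1183, 0.4054]
tool_rot: [[0.582, 0.003, -0.813], [0.813, 0.002, 0.582], [0.003, -1.0, -0.001]]
wrist_force: [3.4, 7.3, 5.9]
opening: 0.0106
```

```bash
python3 s.py
```

```text
19.85 [0.4898 0.1183 0.4054] yaw 0.95 M [ 1.172 -0.569 -0.051] F [3.39 7.26 5.88] Ftool [ 7.89 -5.86  1.45] 0.0106
```

Request:
send_rows(delta_pos=[[0,0,0],[0,0,0],[0,0,0],[0,0,0],[0,0,0],[0,0,0],[0,0,0],[0,0,0]], dr=[[0,0.04,0],[0,0.04,0],[0,0.04,0],[0,0.04,0],[0,0.04,0],[0,0.04,0],[0,0.04,0],[0,0,0]])

```text
time: 20.65
tool_pos: [0.49, 0.1186, 0.4054]
tool_rot: [[0.784, 0.004, -0.621], [0.621, 0.003, 0.784], [0.004, -1.0, -0.0]]
wrist_force: [9.0, 11.7, 4.1]
opening: 0.0104
```

```bash
python3 s.py
```

```text
20.65 [0.49   0.1186 0.4054] yaw 0.67 M [ 1.911 -1.4   -0.049] F [ 9.   11.73  4.1 ] Ftool [14.36 -4.04  3.6 ] 0.0104
```

Request:
send_rows(delta_pos=[[0.0014,0,0.0003],[0,0,0],[0,0,0],[0,0,0]], dr=[[0,0.02,0],[0,0.02,0],[0,0.01,0],[0,0,0]])

```text
time: 21.05
tool_pos: [0.4905, 0.1192, 0.4054]
tool_rot: [[0.813, 0.002, -0.582], [0.582, 0.001, 0.813], [0.002, -1.0, -0.0]]
wrist_force: [0.9, 3.5, 6.4]
opening: 0.0104
```

```bash
python3 s.py
```

```text
21.05 [0.4905 0.1192 0.4054] yaw 0.621 M [ 0.498 -0.011  0.008] F [0.94 3.54 6.36] Ftool [ 2.83 -6.36  2.33] 0.0104
```

Request:
send_rows(delta_pos=[[0,0,0],[0,0,0]], dr=[[0,0.01,0],[0,0,0]])

```text
time: 21.25
tool_pos: [0.4906, 0.1192, 0.4054]
tool_rot: [[0.819, 0.002, -0.574], [0.574, 0.001, 0.819], [0.002, -1.0, -0.0]]
wrist_force: [1.4, 4.1, 6.6]
opening: 0.0104
```

```bash
python3 s.py
```

```text
21.25 [0.4906 0.1192 0.4054] yaw 0.611 M [ 0.512 -0.053  0.031] F [1.43 4.11 6.65] Ftool [ 3.54 -6.64  2.54] 0.0104
```

Request:
send_rows(delta_pos=[[0,0,0],[0,0,0]], dr=[[0,0.01,0],[0,0,0]])

```text
time: 21.45
tool_pos: [0.4906, 0.1192, 0.4054]
tool_rot: [[0.825, 0.002, -0.566], [0.566, 0.001, 0.825], [0.002, -1.0, -0.001]]
wrist_force: [0.1, 3.2, 6.8]
opening: 0.0104
```

```bash
python3 s.py
```

```text
21.45 [0.4906 0.1192 0.4054] yaw 0.601 M [ 0.49  -0.022  0.373] F [0.14 3.24 6.84] Ftool [ 1.96 -6.84  2.59] 0.0104
```

Request:
send_rows(delta_pos=[[0,0,0],[0,0,0],[0,0,0],[0,0,0],[0,-0.01,0],[0,-0.02,0],[0,-0.03,0],[0,-0.03,0],[0,-0.03,0],[0,0,0.03],[0,0,0.04],[0,0,0.04],[0,0,0.04],[0,0,0.04],[0,0,0]], dr=[[0,-0.006,0],[0,0,0],[0,0,0],[0,0,0],[0,0,0],[0,0,0],[0,0,0],[0,0,0],[0,0,0],[0,0,0],[0,0,0],[0,0,0],[0,0,0],[0,0,0],[0,0,0]], grip=-0.1)

```text
time: 22.95
tool_pos: [0.3798, 0.2776, 0.5252]
tool_rot: [[0.819, 0.0, -0.574], [0.574, 0.001, 0.819], [0.001, -1.0, 0.001]]
wrist_force: [0.7, -0.8, -0.4]
opening: 0.047
```

```bash
python3 s.py
python3 - <<'E'
from h import *
p,d=shot('scene'); t,_=shot('top')
a=cv2.resize(p[130:330,210:410],(400,400),interpolation=2);b=cv2.resize(t[140:310,190:400],(400,324),interpolation=2)
b=cv2.copyMakeBorder(b,0,76,0,0,0)
cv2.imwrite('pics/j.png',np.hstack([a,b])[:,:,::-1])
E
```

```text
22.95 [0.3798 0.2776 0.5252] yaw 0.611 M [0.015 0.007 0.06 ] F [ 0.74 -0.76 -0.45] Ftool [ 0.17  0.45 -1.05] 0.047
```

View pics/j.png

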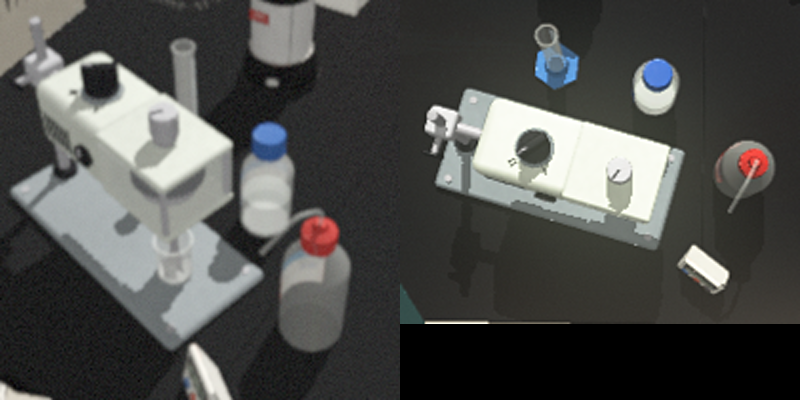

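```bash
python3 -c "
from bench import ctrl; print(ctrl.hand_in())"
```

```text
the job is handed in; nothing more can be done
None
```

The stirrer is in its slow range: the teeth are in mesh, the knob is against its end stop at the double mark, and the job is handed in.

- **Knob, first part:** I turned it clockwise to about 0.72 rad, onto the cushion spring, and let go. The moment I read there was about 0.07 N m.
- **Spindle:** I turned the hub about 0.48 rad clockwise until the teeth bore (0.25 N m), then back until they bore the other way (−0.16 N m). That put it in mesh, and I left it mid-play.
- **Knob, home:** It passed 0.8 rad with no resistance and met the end stop at about 1.4 rad. The moment read 0.37 N m there. That is above the 0.3 N m tooth figure, but I put it down to the stop, because the knob had moved freely until then. I eased it back by 0.006 rad and let go.

**Last checks:**
- In the last pictures the pointer direction matches the 1.4 rad position.
- The bottles, cylinder and timer look unmoved.
- The arm was clear of everything, at 23 s.

**Disagreements:**
- The hub's free travel between the two contacts measured about 0.17 rad, against the stated 0.1 rad of play. I attribute the difference to give in the grip and the wheel.
- The two cameras differed by about 4 mm on where the knob and hub stood, and I corrected for that by feel. While centring on the knob, the first closing of the gripper pressed sideways with about 34 N.

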